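# Find the stamped crate and push it onto the roller line

## Robot

A 6-joint arm with a two-finger parallel gripper is mounted at the origin on a cart in front of the work surface, level with it; the furniture and walls round the work are solid. World frame = base frame: x ahead of the robot, y to its left, z up, the work surface at z = 0. Lengths are in mm, angles in rad, forces in N, time in s.
With the tool pointing down it reaches from about 275 to 850 mm from the base axis. Payload 5.2 kg.
Tool frame: the origin (TCP) lies on the mounting face of the last link; the fingertips stand 173 mm ahead of it and the grasp point (between the pads) lies 155 mm ahead of it (ctrl.grip_depth is the distance from the TCP to the grasp point, in mm); z points along the fingers, y is the line along which they close (so a half turn about z gives the same grasp; the last joint's range is limited). The gripper opens to 85 mm and grips with 20 to 120 N. Pads are 22 mm wide; open, the fingers measure 114 mm over their backs; the gripper's body (76 mm by 85 mm) begins 54 mm behind the grasp point. The pads swing forward as they close: fully open they stand 13 mm farther back than shut.
Start: joints at [-1.52, 0.259, 1.535, -0, 1.348, -0.203], TCP at [138.117, -532.381, 404.71] pointing down, gripper open.
Joint ranges: [-3.14, 3.14], [-0.91, 2.08], [0.19, 2.58], [-1.22, 4.36], [0.22, 2.71], [-3.12, 3.12]. Speed limits (rad/s): [2.57, 2.57, 3.14, 3.14, 3.14, 3.14].

## Interface

Orientations are given as a unit quaternion [x, y, z, w].
In Python, from rig import ctrl gives the robot as it stands.
- The arm moves only by the tool move_arm, never from a script. Its argument "steps" is one flat list of numbers, 7 for each row, row after row: the shift along the tool's x, y, z scaled (see below), then the turn, a rotation vector about the tool's x, y, z scaled (see below), then the opening, from 0 (shut) to 1 (fully open). In form: [x, y, z, wx, wy, wz, grip, x, y, z, wx, wy, wz, grip, ...]. A call has 1 to 10 rows; each row is the pose to reach, as a shift and turn from the pose commanded when the call began, along the tool's axes at that moment; what a row does not reach only later rows make up. The controller multiplies each number of a shift by 600 mm and each number of a turn by 0.5 rad. A row lasts 1/12 s, in which the tool goes at most 41.7 mm and 7.16 degrees, less where a joint would pass 70% of its speed; a pose out of reach is approached as far as the arm can. A call with a number of a shift or a turn outside -1 to 1 is refused whole. A call with a gripper value outside its range is refused whole. The fingers move at their own pace and stop on an object; "squeeze" is the grip in N (left out, the last holds). Time passes only in rows, so rows that repeat a pose let the fingers close. It gives the time, the measured TCP pose, the force, the opening and the grip force at its end, in the units of the state.
- ctrl.state(): the state, without advancing time (a new reading comes with each control period).
- ctrl.capture(name): name is "scene" or "top" or "wrist"; returns the picture (384x512x3 uint8, red, green, blue); there is no depth.
- ctrl.calibration(name): a dict with "K" (3x3 intrinsics, pixels), "world_from_camera" (4x4, takes a point from camera to world coordinates). Camera axes: x right, y up, looking along -z (the intrinsics and any distortion apply to the point x, -y, -z); pixel columns grow to the right and rows downward; lengths in mm; the calibration is good to about 2 mm. The wrist camera is an equidistant fisheye: a pixel r from the principal point sees the ray r / f radians off the axis. A picture is of the moment at which its call begins: read the wrist's pose just before it. calibration takes no time and is no camera call; for the wrist camera it gives the pose at the moment of the call.
- ctrl.finish_job(): hands the job in; it is judged then, once.
Trained networks look in the newest picture that a camera, given by its name, has taken for a name from the list of things; names that differ only in an ending like _2 or _b are one class to them, and where a whole thing is asked for, a point or a joint stands for the part that bears it (a point fixed in the world has none). Each returns a list of dicts, best first, with "p" (0 to 1); they miss things now and then, are a little off and sometimes report something else, mostly with a low value. They report only what shows in the picture. A call takes as long as a camera call.
- ctrl.silhouettes(camera, target): "region" (384x512 bool, what is visible of it) and "box" ([left, top, right, bottom] as shares, 0 to 1, of the picture: columns of its width, rows of its height, round what is visible of it).
- ctrl.spot_point(camera, target): "location" ([column, row] as shares, 0 to 1, of the picture: columns of its width, rows of its height: a listed point, or the origin of a listed thing).
The state is a dict: "time_s": time; "joints": joint angles; "qvel": joint speeds; "joint_torque": joint torques, N m; "ee_pos": TCP position; "orientation": TCP orientation; "force": force on the tool from outside, world axes, zero at the start; "moment": the same for the moment, N m; "gripper_width": finger opening in mm; "grip_force": force on a finger pad.
Only numpy, scipy, OpenCV 4.12 (cv2) and the standard library are available. Lean on these libraries where they do the work, as an engineer would, in place of code of your own. Each camera call takes 0.05 s, during which the arm holds its last target. There are 200 camera calls.

## Task

Two alike empty blue crates stand on the black rubber step in front of the roller line; one of them carries a yellow inspection stamp underneath. Tip both crates over, away from you, so that they lie on their far sides with their undersides facing you, and only then push the stamped one, still lying like that, over the red-edged flap and fully onto the rollers, so that the flap springs up behind it. Leave the other crate lying on the step, lift or carry nothing, and do not disturb the spool, the bottle or the marker.

Things in the scene. Friction and masses are not known exactly. Their poses are not given: they have to be found in the camera images.
- roller_line: Fixed bench-top roller line, 256 wide (y), 259 long (x). Origin on the table under the flap's tip, midway across; x runs along the line, away from the robot, y left, z up. x = -179 to -20 mm: step. -18 to 0: flap, full width. 3 to 73: five free steel rollers across the line, tops 21 mm above the table. Yellow side guides: inner faces at y = +-122, flared at the mouth, tops 37 mm above the table.
- step_mid (a point): Middle of the step's top: 99.5 mm before the line's origin, 22 mm above the table. The step is 159 long (x) and 242 wide (y), topped with ribbed black non-slip rubber (friction about 0.75).
- line_stop (a point): Middle of the front face of the black buffer on the upright end stop behind the rollers: 71 mm beyond the line's origin, 40 mm above the table. The stop's top is 54 mm above the table.
- return_flap (a joint): Angle (rad) of the sprung no-return flap between step and rollers, a steel plate with a red edge, 18 mm long, hinged on its near edge: 0 = up (its far edge 6 mm above the step), 0.36 = pressed flush. A crate pushed over it presses it down by its weight (spring under 1 N); once the crate has passed it springs up and bars the way back.
- stamped_crate: Empty blue plastic crate, open on top, 150 g, 48 deep (x), 72 wide (y), 64 high (z) mm, flat outer faces. Origin: centre of the outside of its underside; z towards its open side. Starts upright on the step, its x within 0.28 rad of the line's x, left or right of the other. Underneath it bears a yellow ring of 39 mm with a tick; else the two look alike.
- plain_crate: The other crate, its underside bare. Pushed near the top of its near face, forward and rising round its far bottom edge, a crate tips about that edge and falls by itself beyond 40 degrees; it then lies on its far wall, underside upright about where that edge was, origin 24 mm above the step. Pushed low when lying, it slides under 2 N, unless the fingers also bear down on it.
- blue_spool: Loose spool of blue thread, 54 x 74 x 52 mm, upright on the table left of the step. Not to be disturbed. Origin at the centre of its underside.
- red_bottle: Loose red bottle with a white nozzle, 37 mm across, 105 mm high, upright on the table right of the step. Not to be disturbed. Origin at the centre of its underside.
- marker: Loose grey and black marker pen, 16 x 133 x 16 mm, lying on the table to the right of the step, near the table's edge. Not to be disturbed. Origin at the centre of its underside.

How it is judged:
By the outcome, as a careful person would: the job done as asked, in the order asked, and still so for the second after the job is handed in, with the robot touching nothing.
It also fails if it takes over 67 s, if anything falls off the work surface, if the arm or the gripper's body presses on something with over 40 N, if the wrist force passes 120 N, or if a joint passes its speed limit or range.

## Working session

There is one attempt and no reset: what is moved stays moved. The work goes in short steps, Python scripts to look and compute and a tool call to move; the robot and the scene stay as the last step left them, time stands still between calls to the robot, and variables do not carry over. Pictures are saved under pics/ and viewed, at most 12 in all, crops included, and the job is handed in when it is done.

Besides the shell and the picture viewer there is one more tool, called after ">>>" as name(argument=value, ...) on one line, values as JSON. move_arm: Moves the arm, as the interface text tells. Shifts and turns lie within -1 to 1; 1 stands for 600 mm of shift or 0.5 rad of turn. Its arguments: {"type":"object","properties":{"steps":{"type":"array","items":{"type":"number","minimum":-1,"maximum":1}},"squeeze":{"type":"number"}},"required":["steps"]}

```bash
ls; mkdir -p pics; python3 - <<'E'
from rig import ctrl
import cv2,numpy as np
ims=[]
for n in ("scene","top"):
    im=ctrl.capture(n); ims.append(im); 
    c=ctrl.calibration(n); print(n,np.round(c["K"],1).tolist(),np.round(c["world_from_camera"],3).tolist())
    for t in ("stamped_crate","step_mid","line_stop","blue_spool","red_bottle","marker","roller_line"):
        print(t,[(round(d["p"],2),np.round(np.array(d["location"])*[512,384],1).tolist()) for d in ctrl.spot_point(n,t)[:3]])
cv2.imwrite("pics/a.png",cv2.resize(np.vstack(ims)[:,:,::-1],None,fx=.78,fy=.78))
cv2.imwrite("pics/top.png",cv2.resize(ims[1][:,:,::-1],(800,600),interpolation=2))
cv2.imwrite("pics/scene.png",cv2.resize(ims[0][:,:,::-1],(800,600),interpolation=2))
print(ctrl.state())
E
```

```text
pics
scene [[412.8, 0.0, 252.8], [0.0, 412.8, 190.7], [0.0, 0.0, 1.0]] [[-0.622, 0.361, -0.695, -69.169], [-0.782, -0.256, 0.567, 546.478], [0.027, 0.897, 0.442, 440.475], [0.0, 0.0, 0.0, 1.0]]
stamped_crate [(0.73, [312.9, 202.9]), (0.62, [253.8, 235.1])]
step_mid [(0.81, [249.8, 214.7])]
line_stop [(0.94, [180.2, 188.1])]
blue_spool [(0.82, [183.2, 283.2])]
red_bottle [(0.78, [313.3, 201.8]), (0.36, [340.9, 207.5])]
marker [(0.83, [341.5, 204.4]), (0.45, [272.3, 207.0])]
roller_line [(0.93, [211.3, 216.9])]
top [[438.0, 0.0, 246.4], [0.0, 438.0, 196.8], [0.0, 0.0, 1.0]] [[-0.023, 0.998, -0.064, 480.603], [-0.999, -0.025, -0.02, 62.235], [-0.022, 0.063, 0.998, 1146.276], [0.0, 0.0, 0.0, 1.0]]
stamped_crate [(0.94, [231.5, 245.6])]
step_mid [(0.87, [248.7, 215.6])]
line_stop [(0.91, [215.2, 158.3])]
blue_spool [(0.64, [169.7, 244.2])]
red_bottle [(0.74, [316.9, 211.9])]
marker [(0.82, [333.7, 232.6])]
roller_line [(0.64, [228.8, 183.1])]
{'time_s': 0.8, 'joints': array([-1.51979736e+00,  2.58553670e-01,  1.53499164e+00,  6.79406716e-06,
        1.34799816e+00, -2.02820062e-01]), 'qvel': array([-6.25390565e-04,  9.10152890e-04,  7.69196855e-04, -6.36927565e-05,
       -1.94106878e-04,  5.12944347e-04]), 'joint_torque': array([ 2.14874781e-03, -4.45856023e+01, -2.90880257e+01, -2.20782317e-04,
        5.77618503e-04,  5.88141972e-06]), 'ee_pos': array([ 138.1196213 , -532.37570222,  404.7380583 ]), 'orientation': array([9.91957885e-01, 1.26568378e-01, 1.43889061e-06, 2.47679136e-05]), 'force': array([ 0.19639532,  0.51137845, -0.42786256]), 'moment': array([-0.02279575,  0.02049669,  0.01231849]), 'grip_force': 0.0, 'gripper_width': 85.16808179031557}
```

View pics/top.png

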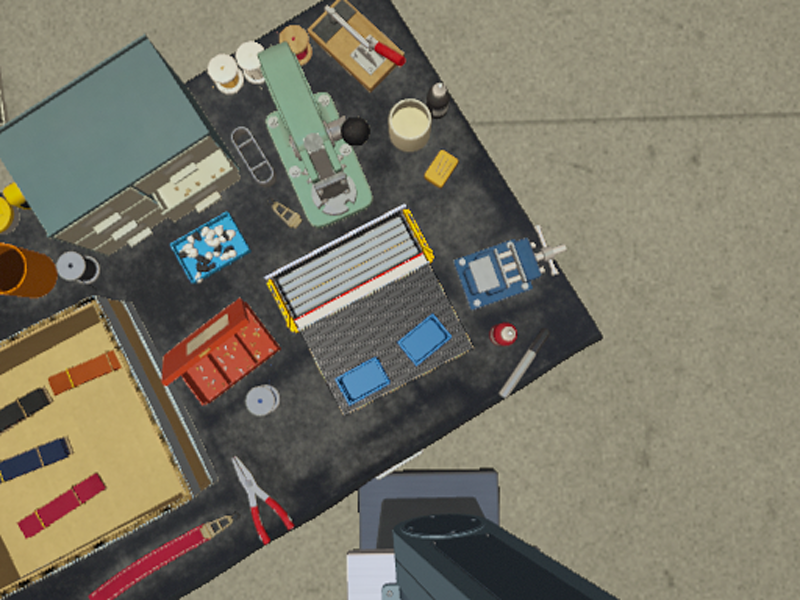

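View pics/scene.png

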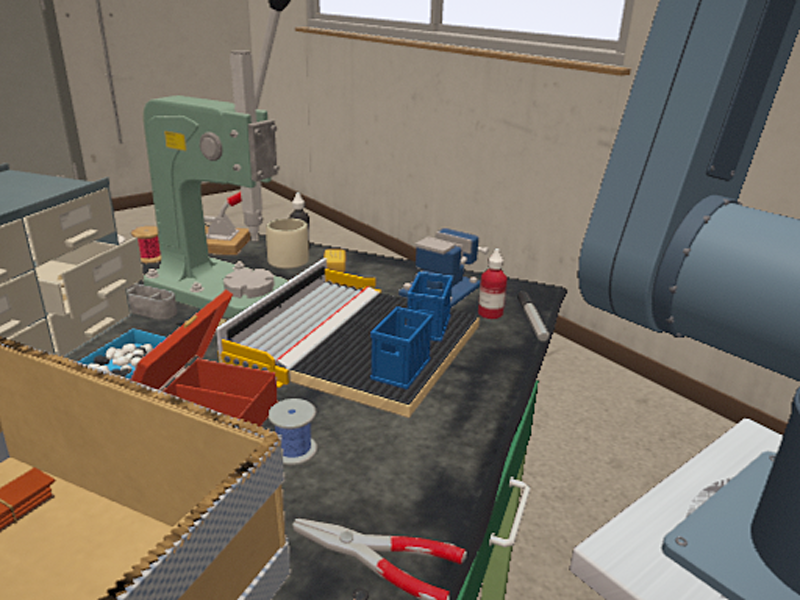

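The top view (800x600) shows the step between about (300,332), (430,262), (470,347) and (343,413). The crates are at about (362,380) and (425,340), the bottle at (504,334), the marker at (523,370) and the spool at (262,400). The line is yawed by about +0.47 rad.

```bash
cat > h.py <<'E'
from rig import ctrl
import cv2,numpy as np
from scipy.optimize import least_squares
def ray(n,px):
    c=ctrl.calibration(n);K=c["K"];T=np.array(c["world_from_camera"])
    d=np.array([(px[0]-K[0][2])/K[0][0],-(px[1]-K[1][2])/K[1][1],-1]); return T[:3,3],T[:3,:3]@d
def at(n,px,z):
    o,d=ray(n,px); return o+d*(z-o[2])/d[2]
E
python3 - <<'E'
from h import *
s=512/800
A=at("top",(248.7,215.6),22);B=at("top",(215.2,158.3),40)
A2=at("scene",(249.8,214.7),22);B2=at("scene",(180.2,188.1),40)
for a,b in((A,B),(A2,B2)):print(a,b,np.linalg.norm(b-a),np.arctan2(b[1]-a[1],b[0]-a[0]))
for p in((343,413),(470,347)):print("corner",at("top",np.array(p)*s,22))
for n,p,z in(("top",(262,400),52),("top",(504,334),105)):print(at(n,np.array(p)*s,z))
im=ctrl.capture("top")
for d in ctrl.silhouettes("top","stamped_crate"):
    m=d["region"].astype(np.uint8);print(d["p"],m.sum())
hsv=cv2.cvtColor(im,cv2.COLOR_RGB2HSV)
m=((hsv[...,0]>98)&(hsv[...,0]<116)&(hsv[...,1]>130)).astype(np.uint8)
m[:, :200]=0;m[:,292:]=0;m[:195]=0;m[270:]=0
n,l,st,c=cv2.connectedComponentsWithStats(m)
for i in range(1,n):
    if st[i,4]<100: continue
    p=np.argwhere(l==i)[:,::-1].astype(np.float32)
    box=cv2.boxPoints(cv2.minAreaRect(p))
    W=np.array([at("top",q,86)[:2] for q in box]);print(st[i],W.round(0).tolist(),W.mean(0),[np.linalg.norm(W[k]-W[k-1]).round(1) for k in range(4)],[np.arctan2(*(W[k]-W[k-1])[::-1]).round(3) for k in range(4)])
x0=205
cv2.imwrite("pics/crop.png",cv2.resize(im[160:280,190:310,::-1],(600,600),interpolation=0))
E
```

```text
[503.76522483  79.91154755  22.        ] [651.34729184 161.55949928  40.        ] 169.61973506931972 0.5053255100953826
[504.8712911   83.57031583  22.        ] [662.86549977 154.74999473  40.        ] 174.22031069796049 0.4232869479617763
corner [381.38405746 157.2691772   22.        ]
corner [484.05402896 -52.84755617  22.        ]
[407.36831837 283.68860689  52.        ]
[502.25231284 -96.34578308 105.        ]
0.83 595
0.33 8972
[254 201  35  33 585] [[494.0, 68.0], [539.0, 11.0], [501.0, -18.0], [457.0, 38.0]] [497.75781715  24.52248897] [np.float64(47.6), np.float64(72.0), np.float64(47.7), np.float64(71.8)] [np.float64(0.662), np.float64(-0.909), np.float64(-2.484), np.float64(2.231)]
[215 228  35  32 585] [[441.0, 166.0], [476.0, 100.0], [433.0, 77.0], [398.0, 142.0]] [437.06970222 121.28452029] [np.float64(48.6), np.float64(74.1), np.float64(48.6), np.float64(73.9)] [np.float64(0.496), np.float64(-1.083), np.float64(-2.651), np.float64(2.058)]
```

View pics/crop.png

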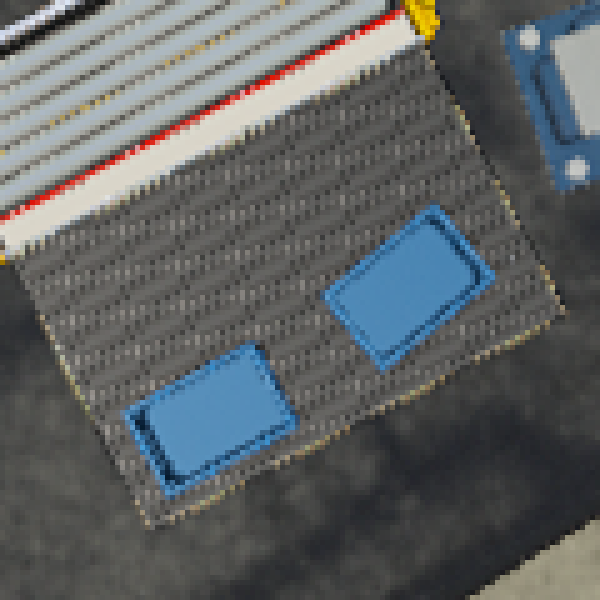

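The crop confirms both crate rims: measured 72x48 mm, at world (437,121) with yaw 0.50 and (498,24) with yaw 0.66. I tip the right crate first.

```bash
cat >> h.py <<'E'
from scipy.spatial.transform import Rotation as R
def rows(targets):  # (x,y,z,yaw) world TCP poses, tool down -> scaled rows from present pose
    s=ctrl.state();R0=R.from_quat(s["orientation"])
    for x,y,z,yaw in targets:
        Rt=R.from_euler("z",yaw)*R.from_euler("x",np.pi)
        print(np.round(np.r_[R0.inv().apply(np.array([x,y,z])-s["ee_pos"])/600,(R0.inv()*Rt).as_rotvec()/.5],3).tolist())
U=lambda a:np.array([np.cos(a),np.sin(a)])
E
python3 - <<'E'
from h import *
for a,b,z in(((190,203.6),(271,162),28),((194,212.4),(220,264),22)):
    p,q=at("top",a,z),at("top",b,z);print(p,q,np.arctan2(*(q-p)[1::-1]))
rows([(454,-9,330,.662)])
E
```

```text
[537.94383404 229.52315114  28.        ] [639.80754472  19.29731476  28.        ] -1.1195896298311794
[515.33531254 220.44407768  22.        ] [382.16767506 156.02741225  22.        ] -2.6910486972332226
[0.729, -0.712, 0.125, 0.0, 0.0, -0.816]
```

>>> move_arm(steps=[0.729, -0.712, 0.125, 0, 0, -0.816, 0.45, 0.729, -0.712, 0.125, 0, 0, -0.816, 0.45, 0.729, -0.712, 0.125, 0, 0, -0.816, 0.45, 0.729, -0.712, 0.125, 0, 0, -0.816, 0.45, 0.729, -0.712, 0.125, 0, 0, -0.816, 0.45, 0.729, -0.712, 0.125, 0, 0, -0.816, 0.45, 0.729, -0.712, 0.125, 0, 0, -0.816, 0.45, 0.729, -0.712, 0.125, 0, 0, -0.816, 0.45, 0.729, -0.712, 0.125, 0, 0, -0.816, 0.45, 0.729, -0.712, 0.125, 0, 0, -0.816, 0.45])

```text
time_s: 1.73
ee_pos: [352.4, -176.5, 354.2]
orientation: [0.946, 0.325, 0.0, 0.001]
force: [0.5, -0.6, 0.0]
gripper_width: 38.1
grip_force: 0.0
```

```bash
python3 - <<'E'
from h import *
s=ctrl.state();print(s["time_s"],s["ee_pos"],s["joints"],s["gripper_width"])
rows([(454,-9,330,.662),(454,-9,249,.662)])
E
```

```text
1.7333 [ 352.43365244 -176.53655374  354.15833752] [-7.49316542e-01  1.69802290e-02  1.95317535e+00  2.45837491e-05
  1.17016858e+00  1.60232676e-01] 38.061863016392635
[0.305, -0.116, 0.04, 0.002, -0.0, -0.002]
[0.305, -0.117, 0.175, 0.002, -0.0, -0.002]
```

>>> move_arm(steps=[0.305, -0.117, 0.04, 0, 0, 0, 0.45, 0.305, -0.117, 0.04, 0, 0, 0, 0.45, 0.305, -0.117, 0.04, 0, 0, 0, 0.45, 0.305, -0.117, 0.04, 0, 0, 0, 0.45, 0.305, -0.117, 0.04, 0, 0, 0, 0.45, 0.305, -0.117, 0.04, 0, 0, 0, 0.45, 0.305, -0.117, 0.175, 0, 0, 0, 0.45, 0.305, -0.117, 0.175, 0, 0, 0, 0.45, 0.305, -0.117, 0.175, 0, 0, 0, 0.45, 0.305, -0.117, 0.175, 0, 0, 0, 0.45])

```text
time_s: 2.57
ee_pos: [452.3, -10.5, 248.0]
orientation: [0.946, 0.325, -0.002, -0.002]
force: [0.4, -0.5, 0.4]
gripper_width: 38.9
grip_force: 0.0
```

```bash
python3 - <<'E'
from h import *
s=ctrl.state();print(s["time_s"],s["ee_pos"],s["gripper_width"])
im=ctrl.capture("scene");cv2.imwrite("pics/s2.png",cv2.resize(im[130:290,190:390,::-1],(750,600),interpolation=2))
rows([(454,-9,249,.662)])
E
```

```text
2.5667 [452.27076644 -10.54291273 247.95904713] 38.938585964369516
[0.003, -0.002, 0.001, -0.001, 0.001, -0.001]
```

View pics/s2.png

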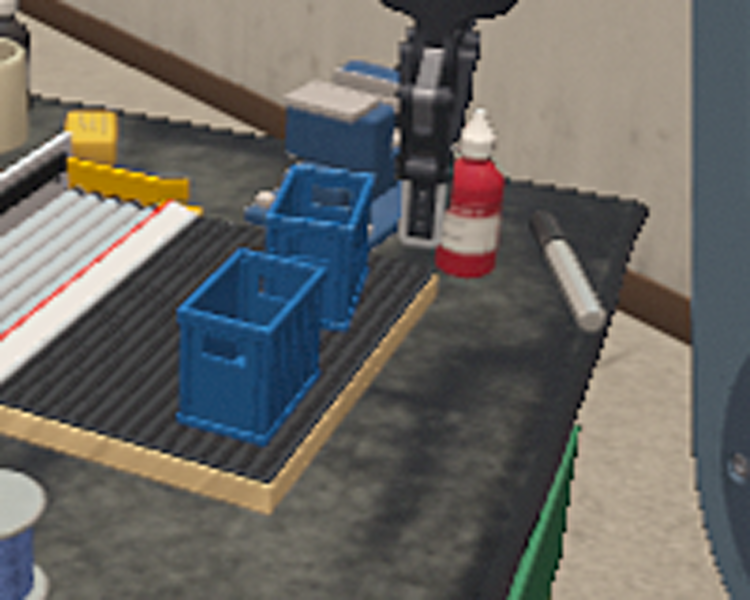

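The fingers stand behind the right crate's near face, near its top, and clear the bottle. Next I tip it along an arc.

>>> move_arm(steps=[0.018, 0, 0, 0, 0, 0, 0.45, 0.031, 0, 0, 0, 0, 0, 0.45, 0.04, 0, -0.003, 0, 0, 0, 0.45, 0.05, 0, -0.01, 0, 0, 0, 0.45, 0.059, 0, -0.016, 0, 0, 0, 0.45, 0.068, 0, -0.02, 0, 0, 0, 0.45, 0.076, 0, -0.024, 0, 0, 0, 0.45, 0.084, 0, -0.027, 0, 0, 0, 0.45, 0.092, 0, -0.029, 0, 0, 0, 0.45, 0.1, 0, -0.03, 0, 0, 0, 0.45])

```text
time_s: 3.45
ee_pos: [500.9, 26.7, 267.1]
orientation: [0.946, 0.325, 0.0, 0.0]
force: [-0.4, -1.1, 0.6]
gripper_width: 38.0
grip_force: 0.2
```

>>> move_arm(steps=[0.009, 0, -0.001, 0, 0, 0, 0.45, 0.018, 0, -0.001, 0, 0, 0, 0.45, 0.027, 0, -0.001, 0, 0, 0, 0.45, 0.034, 0, -0.001, 0, 0, 0, 0.45, 0.034, 0, -0.001, 0, 0, 0, 0.45, 0.034, 0, -0.001, 0, 0, 0, 0.45])

```text
time_s: 3.95
ee_pos: [516.7, 39.1, 267.4]
orientation: [0.946, 0.325, -0.0, -0.0]
force: [-0.6, 0.1, 0.0]
gripper_width: 38.1
grip_force: 0.0
```

```bash
python3 - <<'E'
from h import *
s=ctrl.state();print(s["time_s"],s["ee_pos"],s["force"])
im=ctrl.capture("scene");cv2.imwrite("pics/s3.png",cv2.resize(im[130:290,190:390,::-1],(750,600),interpolation=2))
E
```

```text
3.95 [516.67798419  39.05963612 267.35594684] [-0.56930891  0.07346265  0.02772879]
```

View pics/s3.png

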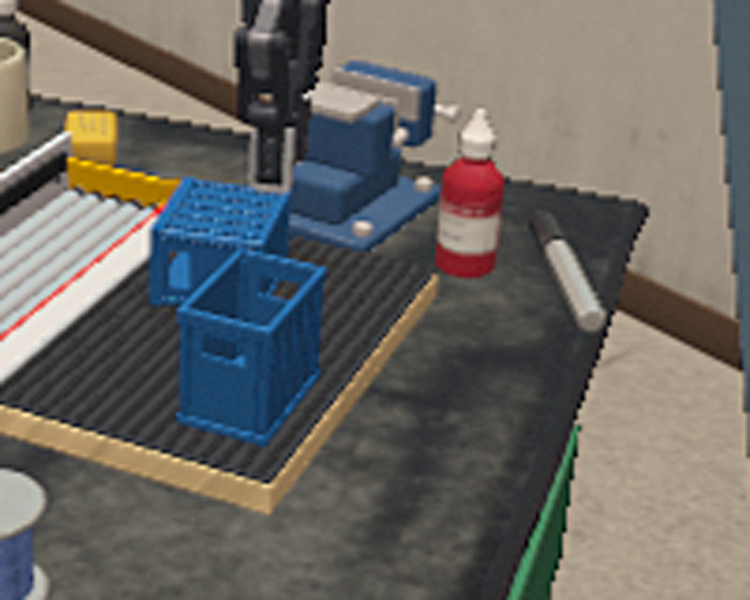

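The right crate now lies on its far side. Next I rise and go behind the left crate.

```bash
python3 - <<'E'
from h import *
rows([(516,39,330,.662),(387,94,330,.496),(387,94,248,.496)])
E
```

```text
[-0.001, -0.001, -0.104, -0.001, 0.001, 0.0]
[-0.114, -0.205, -0.104, -0.001, 0.001, 0.332]
[-0.114, -0.205, 0.032, -0.001, 0.001, 0.332]
```

>>> move_arm(steps=[-0.02, 0, -0.07, 0, 0, 0, 0.45, -0.02, 0, -0.104, 0, 0, 0, 0.45, -0.114, -0.205, -0.104, 0, 0, 0.332, 0.45, -0.114, -0.205, -0.104, 0, 0, 0.332, 0.45, -0.114, -0.205, -0.104, 0, 0, 0.332, 0.45, -0.114, -0.205, -0.104, 0, 0, 0.332, 0.45, -0.114, -0.205, -0.104, 0, 0, 0.332, 0.45, -0.114, -0.205, 0.032, 0, 0, 0.332, 0.45, -0.114, -0.205, 0.032, 0, 0, 0.332, 0.45, -0.114, -0.205, 0.032, 0, 0, 0.332, 0.45])

```text
time_s: 4.83
ee_pos: [385.3, 93.4, 243.5]
orientation: [0.969, 0.245, -0.005, -0.001]
force: [-2.1, -0.5, 0.1]
gripper_width: 38.5
grip_force: 0.0
```

```bash
python3 - <<'E'
from h import *
im=ctrl.capture("wrist");cv2.imwrite("pics/w1.png",cv2.resize(im[:,:,::-1],(768,576),interpolation=2))
rows([(387,94,248,.496)])
E
```

```text
[0.002, -0.0, -0.003, -0.008, 0.014, -0.001]
```

View pics/w1.png

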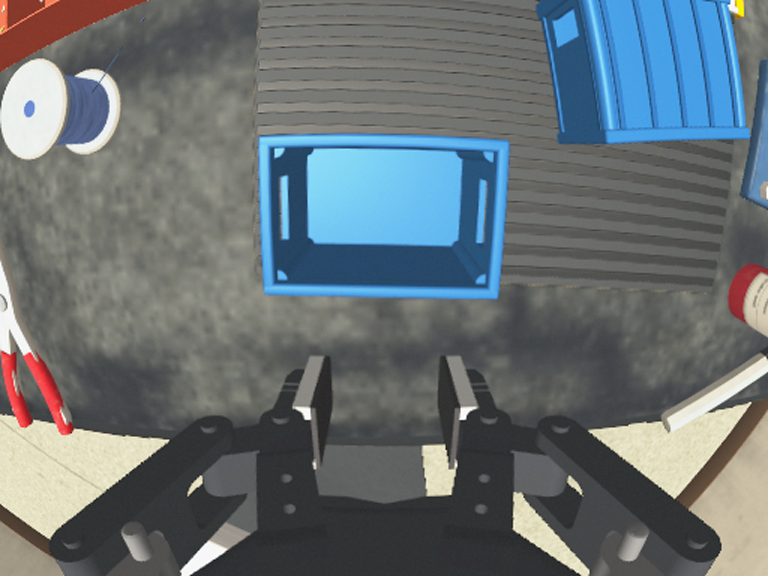

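The wrist view shows the left crate centred between the fingers, its near rim at about (385,290), well squared. I tip it the same way.

>>> move_arm(steps=[0.018, 0, -0.002, 0, 0, 0, 0.45, 0.031, 0, -0.003, 0, 0, 0, 0.45, 0.042, 0, -0.005, 0, 0, 0, 0.45, 0.052, 0, -0.012, 0, 0, 0, 0.45, 0.061, 0, -0.018, 0, 0, 0, 0.45, 0.07, 0, -0.023, 0, 0, 0, 0.45, 0.078, 0, -0.027, 0, 0, 0, 0.45, 0.086, 0, -0.03, 0, 0, 0, 0.45, 0.094, 0, -0.032, 0, 0, 0, 0.45, 0.102, 0, -0.033, 0, 0, 0, 0.45])

```text
time_s: 5.72
ee_pos: [441.3, 123.2, 268.4]
orientation: [0.969, 0.245, 0.0, 0.0]
force: [0.1, 0.4, -0.2]
gripper_width: 38.5
grip_force: 0.1
```

>>> move_arm(steps=[0.009, 0, -0.001, 0, 0, 0, 0.45, 0.018, 0, -0.001, 0, 0, 0, 0.45, 0.027, 0, -0.001, 0, 0, 0, 0.45, 0.034, 0, -0.001, 0, 0, 0, 0.45, 0.034, 0, -0.001, 0, 0, 0, 0.45, 0.034, 0, -0.001, 0, 0, 0, 0.45])

```text
time_s: 6.22
ee_pos: [458.9, 132.8, 268.6]
orientation: [0.969, 0.246, -0.0, -0.0]
force: [0.2, -0.2, -0.7]
gripper_width: 38.1
grip_force: 0.0
```

```bash
python3 - <<'E'
from h import *
s=ctrl.state();print(s["time_s"],s["ee_pos"],s["force"])
R0=R.from_quat(s["orientation"])
# back off 130 mm along tool -x, mid y between crates, up, tilt to look forward
rows([(360,60,330,.451)])
E
```

```text
6.2167 [458.93199861 132.77858993 268.58541004] [ 0.18605707 -0.23211517 -0.68600043]
[-0.203, 0.028, -0.102, -0.0, 0.001, 0.09]
```

>>> move_arm(steps=[-0.05, 0, -0.05, 0, 0, 0.05, 0.45, -0.203, 0.028, -0.102, 0, 0.2, 0.09, 0.45, -0.203, 0.028, -0.102, 0, 0.4, 0.09, 0.45, -0.203, 0.028, -0.102, 0, 0.6, 0.09, 0.45, -0.203, 0.028, -0.102, 0, 0.8, 0.09, 0.45, -0.203, 0.028, -0.102, 0, 0.8, 0.09, 0.45, -0.203, 0.028, -0.102, 0, 0.8, 0.09, 0.45, -0.203, 0.028, -0.102, 0, 0.8, 0.09, 0.45])

```text
time_s: 6.88
ee_pos: [359.9, 59.8, 330.0]
orientation: [0.956, 0.219, 0.191, -0.048]
force: [0.3, 0.0, -0.8]
gripper_width: 38.4
grip_force: 0.0
```

```bash
python3 - <<'E'
from h import *
im=ctrl.capture("wrist");cv2.imwrite("pics/w2.png",cv2.resize(im[:,:,::-1],(768,576),interpolation=2))
c=ctrl.calibration("wrist");print(np.round(c["K"],1).tolist(),np.round(c["world_from_camera"],3).tolist())
s=ctrl.state();print(s["time_s"],s["ee_pos"],R.from_quat(s["orientation"]).as_matrix().round(3).tolist())
im=ctrl.capture("top");cv2.imwrite("pics/t2.png",cv2.resize(im[150:270,190:310,::-1],(600,600),interpolation=0))
E
```

```text
[[297.3, 0.0, 256.3], [0.0, 297.3, 194.8], [0.0, 0.0, 1.0]] [[0.437, 0.896, -0.079, 434.528], [-0.9, 0.434, -0.048, 95.809], [-0.009, 0.092, 0.996, 331.955], [0.0, 0.0, 0.0, 1.0]]
6.9333 [360.14735382  60.00848814 329.9806163 ] [[0.831, 0.437, 0.344], [0.4, -0.899, 0.177], [0.387, -0.009, -0.922]]
```

View pics/w2.png

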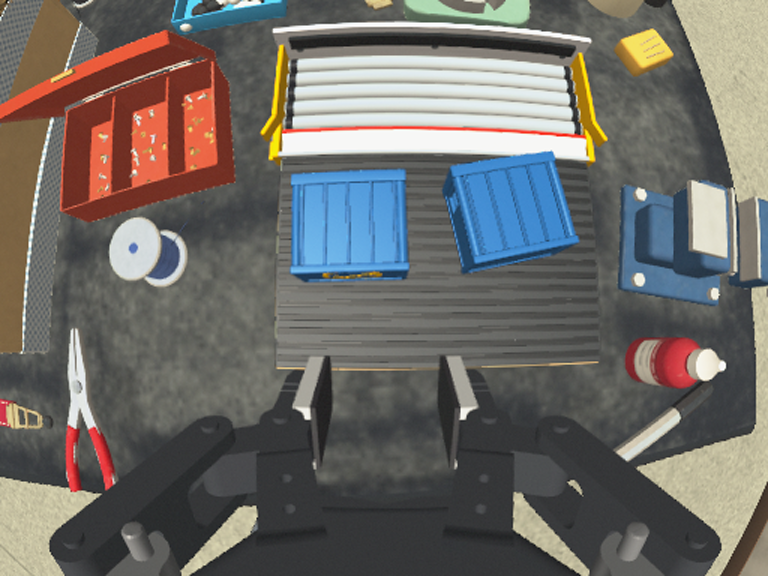

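The left crate shows yellow on its underside near (350,275), so it is the stamped one. The right crate's underside shows no yellow. I compute the positions from this view.

```bash
python3 - <<'E'
from h import *
def aw(px,z):
    c=ctrl.calibration("wrist");K=np.array(c["K"]);T=np.array(c["world_from_camera"])
    v=np.array([px[0]/1.5-K[0,2],px[1]/1.5-K[1,2]]);r=np.hypot(*v);t=r/K[0,0];v=v/r
    d=T[:3,:3]@np.array([v[0]*np.sin(t),-v[1]*np.sin(t),-np.cos(t)]);o=T[:3,3]
    return (o+d*(z-o[2])/d[2])[:2]
N1,N2=aw((277,367),22),aw((598,362),22)
print("step near",N1,N2,np.linalg.norm(N1-N2),np.arctan2(*(N1-N2)[::-1])-np.pi/2)
F1,F2=aw((286,131),28),aw((583,129),28);print("flap",F1,F2,np.arctan2(*(F1-F2)[::-1])-np.pi/2)
yaw=.451;u=U(yaw);v=U(yaw+np.pi/2)
O=(np.mean([N1,N2],0)+179*u);print("O from near",O,"from flap: x off",(np.mean([F1,F2],0)-O)@u)
for nm,p,q in(("L",(291,276),(408,272)),("R",(466,270),(579,241))):
    a,b=aw(p,70),aw(q,70);d=a-b
    print(nm,np.linalg.norm(d),"rel yaw",np.arctan2(*d[::-1])-np.pi/2-yaw,"line",[( (w-O)@u).round(1) for w in(a,b)],[((w-O)@v).round(1) for w in(a,b)],np.mean([a,b],0))
E
```

```text
step near [378.04326246 156.24676523] [481.76655893 -55.6893913 ] 235.95647198663295 0.45513833572331963
flap [536.37717611 231.34038355] [645.63862413  25.28047102] 0.48754683825894496
O from near [591.00700261 128.29865865] from flap: x off 0.005937318202468633
L 70.25664316376032 rel yaw 0.032541420219567796 line [np.float64(-120.9), np.float64(-118.6)] [np.float64(97.7), np.float64(27.5)] [455.95806216 132.47536092]
R 77.73879804920676 rel yaw 0.2536437050982832 line [np.float64(-117.2), np.float64(-97.7)] [np.float64(-7.3), np.float64(-82.6)] [513.8742865   40.97304528]
```

View pics/t2.png

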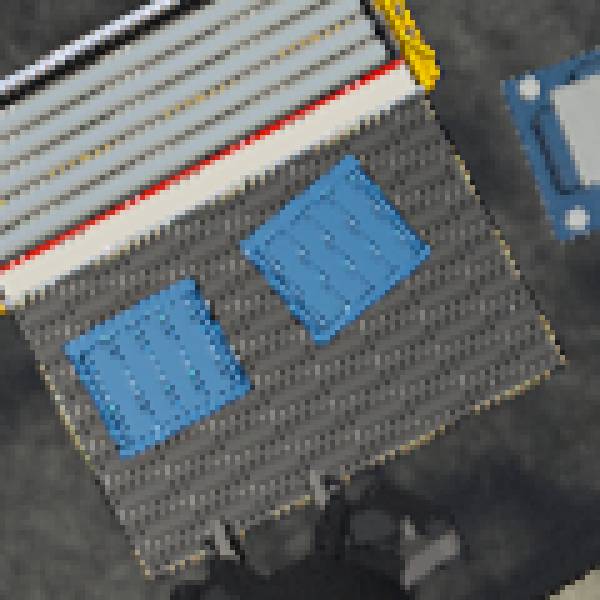

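The stamped left crate has its face at line x≈-119 and centre y≈63, nearly square. I take a start pose low behind it with the fingertips leading slightly.

```bash
cat >> h.py <<'E'
O=np.array([592,127.]);YL=.451
def lrows(t):  # line x of finger front, line y, TCP z, pitch
    s=ctrl.state();R0=R.from_quat(s["orientation"])
    for x,y,z,a in t:
        p=O+(x-173*np.sin(a)-11*np.cos(a))*U(YL)+y*U(YL+np.pi/2)
        Rt=R.from_euler("z",YL)*R.from_euler("x",np.pi)*R.from_euler("y",a)
        print(np.round(np.r_[R0.inv().apply(np.r_[p,z]-s["ee_pos"])/600,(R0.inv()*Rt).as_rotvec()/.5],3).tolist())
E
python3 -c "
from h import *
lrows([(-136,63,290,.1),(-136,63,207,.1)])"
```

```text
[0.087, -0.036, 0.109, -0.019, -0.595, -0.0]
[0.034, -0.035, 0.237, -0.019, -0.595, -0.0]
```

>>> move_arm(steps=[0.087, -0.036, 0.109, -0.019, -0.2, 0, 0.45, 0.087, -0.036, 0.109, -0.019, -0.4, 0, 0.45, 0.087, -0.036, 0.109, -0.019, -0.595, 0, 0.45, 0.087, -0.036, 0.109, -0.019, -0.595, 0, 0.45, 0.06, -0.036, 0.173, -0.019, -0.595, 0, 0.45, 0.034, -0.035, 0.237, -0.019, -0.595, 0, 0.45, 0.034, -0.035, 0.237, -0.019, -0.595, 0, 0.45, 0.034, -0.035, 0.237, -0.019, -0.595, 0, 0.45])

```text
time_s: 7.65
ee_pos: [415.3, 112.3, 205.5]
orientation: [0.974, 0.223, 0.047, -0.012]
force: [-0.6, -0.5, 0.8]
gripper_width: 38.5
grip_force: 0.0
```

```bash
python3 - <<'E'
from h import *
s=ctrl.state();print(s["time_s"],s["ee_pos"],s["force"])
lrows([(-136,63,207,.1),(-120,63,207,.1),(-60,64,207,.1),(-20,65,207,.1),(-4,65,207,.1),(6,65,207,.1)])
im=ctrl.capture("scene");cv2.imwrite("pics/s4.png",cv2.resize(im[130:290,150:350,::-1],(750,600),interpolation=2))
E
```

```text
7.65 [415.30961454 112.31194232 205.54321305] [-0.56616331 -0.45029985  0.76425076]
[0.002, 0.001, -0.002, -0.006, 0.007, -0.002]
[0.029, 0.001, 0.0, -0.006, 0.007, -0.002]
[0.128, -0.0, 0.01, -0.006, 0.007, -0.002]
[0.195, -0.002, 0.016, -0.006, 0.007, -0.002]
[0.221, -0.002, 0.019, -0.006, 0.007, -0.002]
[0.238, -0.002, 0.021, -0.006, 0.007, -0.002]
```

View pics/s4.png

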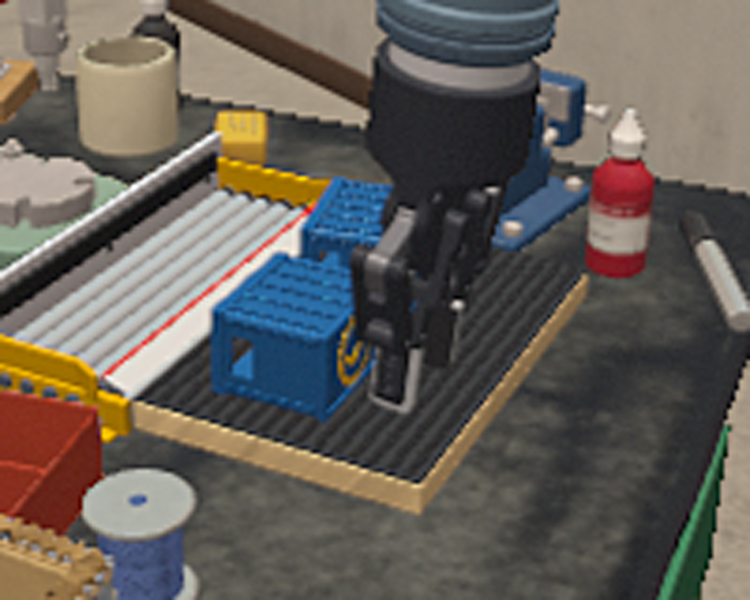

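The stamp ring on the left crate shows clearly at about (355,355), and the fingers are low behind it. I push along the line.

>>> move_arm(steps=[0.012, 0.001, -0.001, 0, 0, 0, 0.45, 0.024, 0.001, 0, 0, 0, 0, 0.45, 0.036, 0.001, 0.001, 0, 0, 0, 0.45, 0.048, 0, 0.002, 0, 0, 0, 0.45, 0.06, 0, 0.003, 0, 0, 0, 0.45, 0.072, 0, 0.004, 0, 0, 0, 0.45, 0.084, 0, 0.005, 0, 0, 0, 0.45, 0.096, 0, 0.006, 0, 0, 0, 0.45, 0.108, 0, 0.008, 0, 0, 0, 0.45, 0.12, 0, 0.009, 0, 0, 0, 0.45])

```text
time_s: 8.53
ee_pos: [482.3, 143.9, 208.9]
orientation: [0.974, 0.223, 0.05, -0.011]
force: [-3.0, -1.3, 1.5]
gripper_width: 38.5
grip_force: 1.1
```

```bash
python3 - <<'E'
from h import *
s=ctrl.state();print(s["time_s"],s["ee_pos"],s["force"])
lrows([(-60,64,207,.1),(-20,65,207,.1),(-4,65,207,.1),(6,65,207,.1)])
E
```

```text
8.5333 [482.28374814 143.94124635 208.89198599] [-3.04028344 -1.25392566  1.54565714]
[0.005, -0.002, 0.004, 0.0, -0.004, -0.003]
[0.071, -0.003, 0.01, 0.0, -0.004, -0.003]
[0.098, -0.003, 0.013, 0.0, -0.004, -0.003]
[0.114, -0.003, 0.015, 0.0, -0.004, -0.003]
```

>>> move_arm(steps=[0.012, 0, 0.003, 0, 0, 0, 0.45, 0.023, -0.001, 0.004, 0, 0, 0, 0.45, 0.034, -0.001, 0.005, 0, 0, 0, 0.45, 0.045, -0.002, 0.006, 0, 0, 0, 0.45, 0.056, -0.002, 0.007, 0, 0, 0, 0.45, 0.067, -0.003, 0.008, 0, 0, 0, 0.45, 0.076, -0.003, 0.009, 0, 0, 0, 0.45, 0.085, -0.003, 0.01, 0, 0, 0, 0.45, 0.092, -0.003, 0.011, 0, 0, 0, 0.45, 0.098, -0.003, 0.012, 0, 0, 0, 0.45])

```text
time_s: 9.37
ee_pos: [534.8, 171.2, 207.9]
orientation: [0.974, 0.223, 0.05, -0.011]
force: [-0.5, -0.2, 0.9]
gripper_width: 38.6
grip_force: 0.4
```

```bash
python3 - <<'E'
from h import *
s=ctrl.state();print(s["time_s"],s["ee_pos"],s["force"])
lrows([(-4,65,207,.1),(6,65,207,.1)])
im=ctrl.capture("wrist");cv2.imwrite("pics/w3.png",cv2.resize(im[:,:,::-1],(768,576),interpolation=2))
E
```

```text
9.3667 [534.76053756 171.18973332 207.94255035] [-0.48091998 -0.20205107  0.88564151]
[-0.0, -0.0, 0.002, 0.001, -0.005, -0.003]
[0.016, -0.0, 0.003, 0.001, -0.005, -0.003]
```

View pics/w3.png

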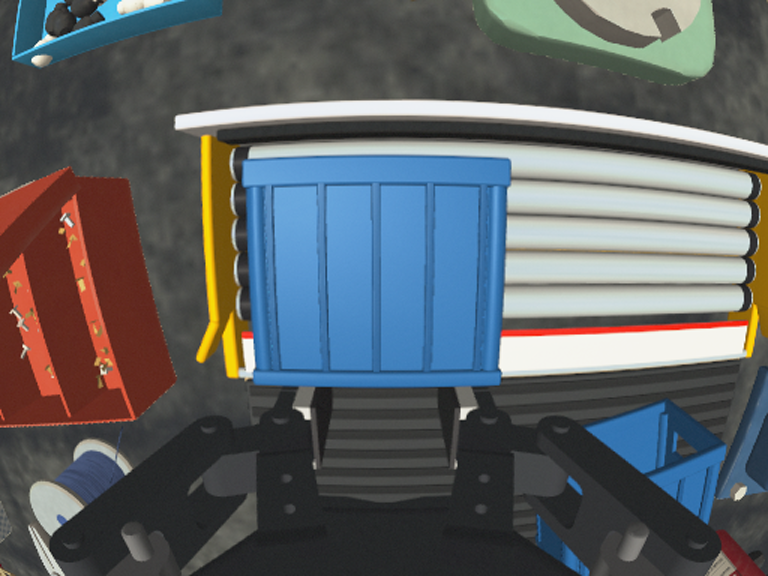

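The stamped crate is square on the rollers with its near edge around the flap. The other crate, at (630,470), is seen from its open end. A few millimetres more are needed.

>>> move_arm(steps=[0.005, 0, 0.002, 0, 0, 0, 0.45, 0.01, 0, 0.002, 0, 0, 0, 0.45, 0.014, 0, 0.003, 0, 0, 0, 0.45, 0.016, 0, 0.003, 0, 0, 0, 0.45, 0.016, 0, 0.003, 0, 0, 0, 0.45, 0.016, 0, 0.003, 0, 0, 0, 0.45])

```text
time_s: 9.92
ee_pos: [543.0, 175.1, 207.1]
orientation: [0.974, 0.223, 0.05, -0.011]
force: [-0.3, -1.4, -0.0]
gripper_width: 38.6
grip_force: 0.5
```

```bash
python3 - <<'E'
from h import *
s=ctrl.state();print(s["time_s"],s["ee_pos"],s["force"])
im=ctrl.capture("wrist");w=cv2.resize(im[60:320,100:400,::-1],(500,433),interpolation=2)
im=ctrl.capture("scene");t=cv2.resize(im[160:250,150:210,::-1],(289,433),interpolation=2)
cv2.imwrite("pics/w4.png",np.hstack([w,t]))
E
```

```text
9.9167 [542.99467187 175.06907089 207.08061795] [-0.25999261 -1.37161233 -0.04744806]
```

View pics/w4.png

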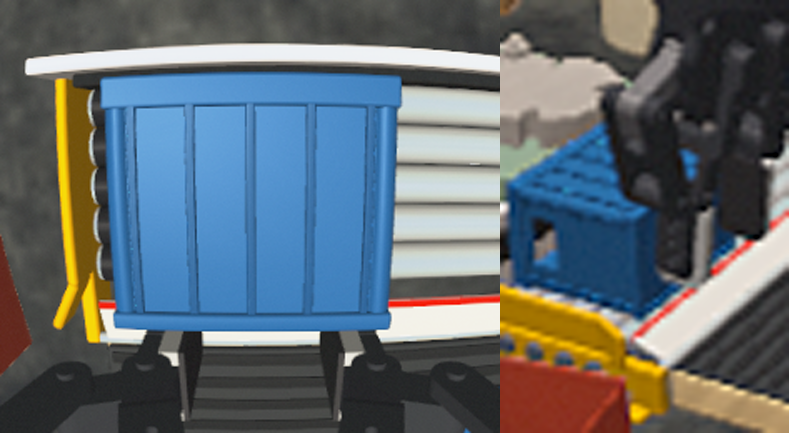

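The crate is almost at the buffer and its near edge is at the red line. A little more will make it sure.

>>> move_arm(steps=[0.003, 0, 0, 0, 0, 0, 0.45, 0.005, 0, 0, 0, 0, 0, 0.45, 0.006, 0, 0, 0, 0, 0, 0.45])

```text
time_s: 10.27
ee_pos: [544.4, 175.8, 207.0]
orientation: [0.974, 0.223, 0.046, -0.011]
force: [-9.6, -8.7, 7.3]
gripper_width: 38.3
grip_force: 6.4
```

It is firmly at the buffer (13 N). I back off and rise.

>>> move_arm(steps=[-0.01, 0, 0, 0, 0, 0, 0.45, -0.03, 0, 0, 0, 0, 0, 0.45, -0.06, 0, -0.03, 0, 0, 0, 0.45, -0.1, 0, -0.1, 0, 0, 0, 0.45, -0.15, 0, -0.17, 0, 0, 0, 0.45, -0.2, 0, -0.2, 0, 0, 0, 0.45, -0.22, 0, -0.2, 0, 0, 0, 0.45, -0.22, 0, -0.2, 0, 0, 0, 0.45, -0.22, 0, -0.2, 0, 0, 0, 0.45, -0.22, 0, -0.2, 0, 0, 0, 0.45])

```text
time_s: 11.1
ee_pos: [417.7, 114.5, 313.6]
orientation: [0.974, 0.222, 0.051, -0.011]
force: [0.4, 0.3, 0.4]
gripper_width: 38.5
grip_force: 0.0
```

```bash
python3 - <<'E'
from h import *
s=ctrl.state();print(s["time_s"],s["ee_pos"],s["force"])
w=cv2.resize(ctrl.capture("wrist")[:,:,::-1],(400,300),interpolation=2)
im=ctrl.capture("scene");t=cv2.resize(im[140:290,140:340,::-1],(400,300),interpolation=2)
z=cv2.resize(im[170:245,150:250,::-1],(400,300),interpolation=2)
p=cv2.resize(ctrl.capture("top")[120:270,180:380,::-1],(400,300),interpolation=2)
cv2.imwrite("pics/f.png",np.vstack([np.hstack([w,t]),np.hstack([z,p])]))
E
```

```text
11.1 [417.67448929 114.47952772 313.63561692] [0.3664466  0.26138091 0.43200704]
```

View pics/f.png

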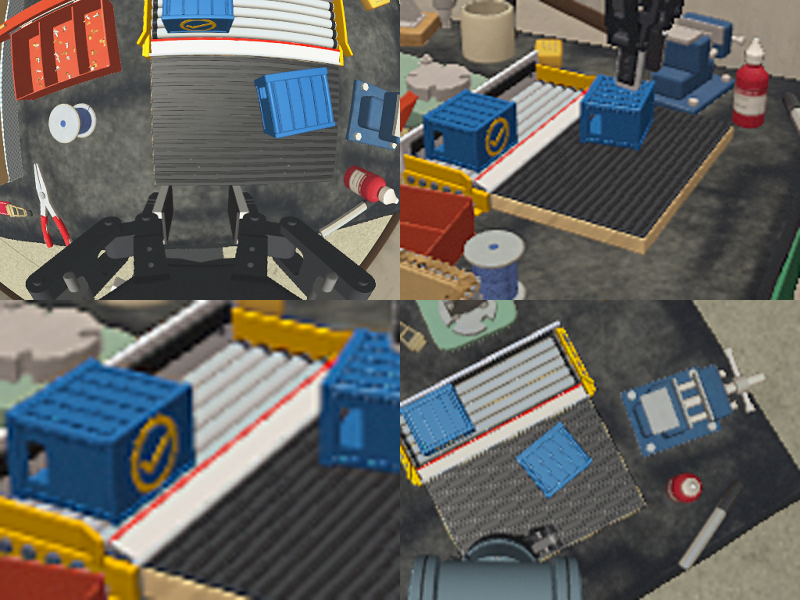

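The stamped crate lies fully on the rollers with its ring facing back and the flap up behind it. The other crate lies on the step, and the spool, bottle and marker are untouched. I hand it in.

```bash
python3 -c "
from rig import ctrl
print(ctrl.finish_job())"
```

```text
the job is handed in; nothing more can be done
None
```

Both crates were tipped onto their far sides; the stamped (left) one was then pushed over the flap fully onto the rollers, the flap is up behind it, the other still lies on the step, and the job is handed in.

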